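# Switch off the warmer and hold out the meatball dish, turned a quarter turn

## Task

Turn the warming plate's switch back until it clicks over to off; only then take the round dish off the plate by one of its two black handles and lift it clear. Carry it level, with the loose meatball staying in the middle, give it about a quarter turn, and hold it out still, about a hand's breadth above the middle of the blue tray, with your hand on the robot's side and the free handle pointing straight across the tray to the colleague on the far side of the table. Finish while still holding it there: do not set it down, do not touch the meatball, and do not move anything else on the table.

Things in the scene. Friction and masses are not known exactly. Their poses are not given: they have to be found in the camera images.
- warmer: Warming plate, fixed: steel housing 310 (its x) x 270 (its y) mm. Origin: centre of its underside on the table; x points to its back edge, away from the robot. Top deck at z = 60. A dark disc of diameter 185 stands 12 above the deck (top z = 72), centred at x = +35. The switch stands on the robot-side strip of the deck at x = -118, y = +40.
- switch (a joint): Rotary switch of the warming plate, axis vertical. 0 rad is on (the start, 0.15 at most), 1.05 is off; the value grows anticlockwise seen from above, so it is switched off by turning it 60 degrees anticlockwise. A snap spring resists (0.1 N m at first, less later) until half way, 0.52 rad; past that it clicks over to off by itself and stays. Stops at 0 and 1.05.
- switch_grip (a point): Point to grip the switch: on its axis, 88 mm above the table, turning with it; z up. The black switch is a bar 44 long x 14 wide, from 67 to 99 mm above the table, on a round skirt of diameter 46. The bar lies along this point's x, which is also where its white pointer line points (at off: along the warmer's x).
- dish: Round shallow aluminium dish, rim diameter 176, 31 high, 0.2 to 0.4 kg, on the disc, its handles left and right. Origin: centre of its underside; z up, x through both handles. Inside, the floor is 6 above the underside in the middle and rises gently (3.5 then 10 degrees) to the rim. Solid black handles, each 26 wide (dish y) x 18 high (z = 15 to 33), reach from the rim to 138 from the centre.
- handle_a (a point): Middle of the handle on the dish's +x side, 113 mm from the centre and 24 mm above the underside; axes as the dish's.
- handle_b (a point): Middle of the handle on the dish's -x side, 113 mm from the centre and 24 mm above the underside; axes as the dish's.
- meatball_center (a point): Centre of the loose brown meatball, a ball of diameter 54 mm and 75 g, resting in the middle of the dish; it rolls easily.
- tray: Blue rectangular tray, 250 (its x) x 320 (its y), rim 18 mm high, fixed on the table. Origin: centre of its underside; x points across its short way, to the far side of the table; z up. Floor at z = 5.
- spoon: Steel serving spoon, 190 long, lying on the tray near one of its short ends; leave alone.
- tub_left: Lidded clear meal tub 110 x 155 x 58 high, far side, left; leave alone.
- tub_right: Lidded clear meal tub 110 x 155 x 58 high, far side, right; leave alone.
- can: Food can, diameter 73, 105 high, on the strip between warmer and tray; leave alone.
- shaker: Steel salt shaker, diameter 42, 82 high, on the strip between warmer and tray; leave alone.
- jar: Small amber jar with yellow cap, diameter 60, 75 high, on the strip between warmer and tray; leave alone.
- bowl: White bowl, diameter 130, 45 high, far side in the middle; leave alone.
- meatball: The meatball again; its origin turns with it as it rolls, so use its centre point.
Mind the look-alikes: they are no part of the job. There is more than one size of the meatball; the job needs the smallest.

How it is judged:
By the outcome, as a careful person would: the job done as asked, in the order asked, and still so for the second after the job is handed in, while the arm keeps its last pose, push and grip.
It also fails if it takes over 67 s, if anything falls off the work surface, if the arm or the gripper's body presses on something with over 40 N, if the wrist force passes 120 N, or if a joint passes its speed limit or range.

## Robot

A 6-joint arm with a two-finger parallel gripper is mounted at the origin on the work surface. World frame = base frame: x ahead of the robot, y to its left, z up, the work surface at z = 0. Lengths are in m, angles in rad, forces in N, time in s.
With the tool pointing down it reaches from about 0.35 to 0.775 m from the base axis. Payload 7.3 kg.
Tool frame: the origin (TCP) lies at the very end of the fingers, on their centre line; the grasp point (between the pads) lies robot.pinch_z behind it (robot.pinch_z is the distance from the TCP to the grasp point, in m); y points along the fingers, z is the direction in which the jaws open and shut, and the axes are right-handed (so a half turn about y gives the same grasp; the last joint's range is limited). The gripper opens to 92 mm and grips with 3 to 60 N. Pads are 19 mm wide; open, the fingers measure 130 mm over their backs; the gripper's body (75 mm by 190 mm) begins 47 mm behind the grasp point.
Start: joints at [-1.3, 0.342, 1.524, -0, 1.275, -0.146], TCP at [0.213, -0.48, 0.227] pointing down, gripper open.
Joint ranges: [-2.53, 2.53], [-0.77, 2.02], [0.04, 2.7], [-1, 4.14], [0.28, 2.66], [-3.11, 3.11]. Speed limits (rad/s): [2.57, 2.57, 3.14, 3.14, 3.14, 3.14].

## Interface

Orientations are given as [roll, pitch, yaw] about the fixed x, y, z axes, in that order (R = Rz(yaw) Ry(pitch) Rx(roll)).
In Python, from cell import status, viewer, robot gives the robot as it stands. The module is installed in compiled form; this text tells all that it offers.
- The arm moves only by the shell command python3 -m pendant 'ROWS' [FORCE]. ROWS is JSON, a list that holds one entry, the list of rows, each a list of 7 numbers: the shift along the tool's x, y, z in cm, then the turn, a rotation vector about the tool's x, y, z in rad, then the finger opening in cm, from 0 to 9.18. A call has 1 to 20 rows; each row is the pose to reach, as a shift and turn from the pose commanded when the call began, along the tool's axes at that moment; what a row does not reach only later rows make up. A row lasts 1/10 s, in which the tool goes at most 50 mm and 8.59 degrees, less where a joint would pass 70% of its speed; a pose out of reach is approached as far as the arm can. A call with a gripper value outside its range is refused whole. The fingers move at their own pace and stop on an object; FORCE is the grip in N (left out, the last holds). Time passes only in rows, so rows that repeat a pose let the fingers close. It gives the time, the measured TCP pose, the force and the opening at its end, in the units of the state.
- status.observe(): the state, without advancing time (a new reading comes with each control period).
- viewer.read_camera(name): name is "scene" or "top" or "wrist"; returns a dict with "image" (384x512x3 uint8, red, green, blue), "range_z" (384x512 float32, m along the optical axis (not along the pixel's ray), 0 where there is no reading), "fx", "fy", "cx", "cy" (pixels), "distortion" ([k1, k2, p1, p2, k3] as OpenCV has them; the pictures are not rectified), "camera_from_world" (4x4, takes a point from world to camera coordinates). Camera axes: x right, y up, looking along -z (the intrinsics and any distortion apply to the point x, -y, -z); pixel columns grow to the right and rows downward; lengths in m; the calibration is good to about 2 mm. A picture is of the moment at which its call begins.
- robot.hand_in(): hands the job in, once; it reports no verdict.
The state is a dict: "time": time; "qpos": joint angles; "qvel": joint speeds; "joint_efforts": joint torques, N m; "tool_pos": TCP position; "tool_rot": TCP orientation; "contact_force": force on the tool from outside, world axes, zero at the start; "torque": the same for the moment, N m; "opening": finger opening in m.
Only numpy, scipy, OpenCV 4.12 (cv2) and the standard library are available. Lean on these libraries where they do the work, as an engineer would, in place of code of your own. Each camera call takes 0.05 s, during which the arm holds its last target. There are 200 camera calls.

## Working session

There is one attempt and no reset: what is moved stays moved. The work goes in short steps, Python scripts to look and compute and a shell command to move; the robot and the scene stay as the last step left them, time stands still between calls to the robot, and variables do not carry over. Pictures are saved under pics/ and viewed, about 8 in all and at most 12, crops included, and the job is handed in when it is done.

```bash
mkdir -p pics
cat > h.py <<'E'
import numpy as np, cv2
from cell import status, viewer, robot
def cam(n):
    return viewer.read_camera(n)
def K(c): return np.array([[c['fx'],0,c['cx']],[0,c['fy'],c['cy']],[0,0,1.]]), np.array(c['distortion'],float)
def rays(c,px):
    k,d=K(c); u=cv2.undistortPoints(np.array(px,float).reshape(-1,1,2),k,d).reshape(-1,2)
    T=np.array(c['camera_from_world']); R=T[:3,:3]; o=-R.T@T[:3,3]
    return o,(np.c_[u[:,0],-u[:,1],-np.ones(len(u))])@R
def onz(c,px,z):
    o,r=rays(c,px); return o+r*((z-o[2])/r[:,2])[:,None]
def cloud(c):  # world pts HxWx3 (nan where none)
    h,w=c['range_z'].shape; v,u=np.mgrid[:h,:w]
    o,r=rays(c,np.c_[u.ravel(),v.ravel()]); d=c['range_z'].ravel().astype(float); d[d==0]=np.nan
    return (o+r*d[:,None]).reshape(h,w,3)
def save(c,n,crop=None,s=1):
    im=c['image'][...,::-1]
    if crop: im=im[crop[1]:crop[3],crop[0]:crop[2]]
    cv2.imwrite('pics/'+n,cv2.resize(im,None,fx=s,fy=s,interpolation=cv2.INTER_CUBIC))
E
python3 - <<'E'
from h import *
print(status.observe(), robot.pinch_z)
a=cam('top');b=cam('scene')
import pickle; pickle.dump((a,b),open('c0.pkl','wb'))
im=np.vstack([a['image'],b['image']])
save(a,'top0.png',s=1.5); save(b,'scene0.png')
for c in(a,b):print(c['camera_from_world'],c['fx'],c['distortion'])
E
```

```text
{'time': 0.0, 'qpos': array([-1.29996566e+00,  3.42697269e-01,  1.52504287e+00, -4.33624641e-06,
        1.27535754e+00, -1.45999670e-01]), 'qvel': array([-0.00083035,  0.00078411,  0.00041376,  0.00147795,  0.0006835 ,
       -0.00077478]), 'joint_efforts': array([ 9.98138858e-04, -4.31250143e+01, -2.44216973e+01,  7.18521327e-02,
        5.60707622e-02, -1.23566715e-04]), 'tool_pos': array([ 0.21246295, -0.47964289,  0.22604914]), 'tool_rot': array([-1.57228594e+00,  2.14850276e-04, -2.72476121e+00]), 'contact_force': array([ 0.09367648, -0.17284643,  0.48659094]), 'torque': array([0.00444141, 0.01184604, 0.00159717]), 'opening': 0.0918710745995835} 0.0188
[[-0.01868448 -0.99981737  0.00401402 -0.03674158]
 [ 0.99936399 -0.01855375  0.03045281 -0.56727122]
 [-0.03037277  0.00458046  0.99952815 -1.38501381]
 [ 0.          0.          0.          1.        ]] 477.8604019829122 [-0.07412827  0.          0.          0.          0.        ]
[[-0.38624563  0.92237665  0.00596868  0.27239875]
 [-0.7073181  -0.30033069  0.63992389  0.35379705]
 [ 0.59204343  0.24294605  0.76841512 -1.86948764]
 [ 0.          0.          0.          1.        ]] 499.51851141119084 [0.02863894 0.         0.         0.         0.        ]
```

View pics/top0.png

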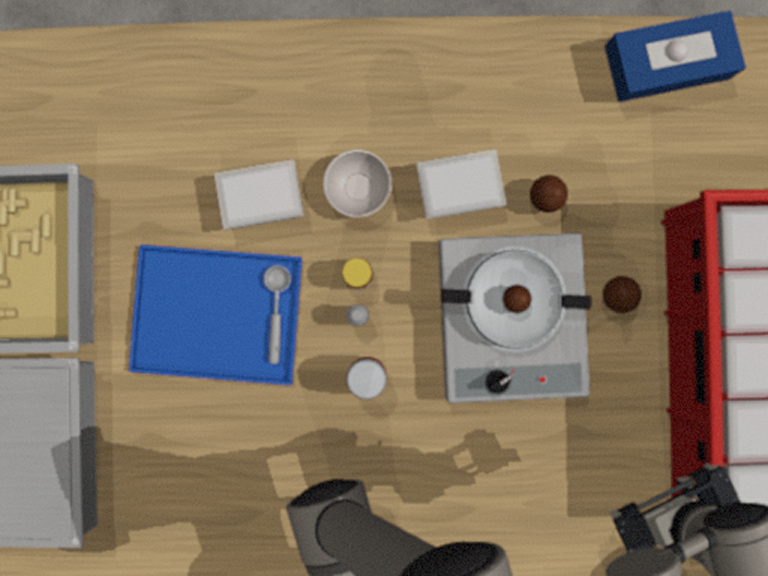

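View pics/scene0.png

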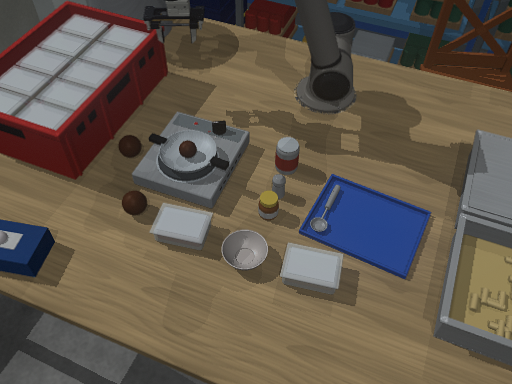

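The top view shows the tray at the left (blue quad about 145–300, 248–382), the spoon on its right end and the warmer at (515,318). The dish has handles at (456,296) and (576,301), the switch is at (497,381), and the can, shaker and jar stand between the tray and the warmer. The small meatball is in the dish, and the scene view agrees.

Run:
```python
from h import *
import pickle
a,b=pickle.load(open('c0.pkl','rb'))
P=cloud(a); im=a['image'].astype(int)
hsv=cv2.cvtColor(a['image'],cv2.COLOR_RGB2HSV)
def big(m,n=1):
    k,l,s,c=cv2.connectedComponentsWithStats(m.astype(np.uint8)); o=np.argsort(-s[1:,4])[:n]+1
    return [(l==i,s[i],c[i]) for i in o]
# tray
m=(hsv[...,0]>100)&(hsv[...,0]<130)&(hsv[...,1]>150); m[:150]=False
t=cv2.morphologyEx(m.astype(np.uint8),cv2.MORPH_CLOSE,np.ones((25,25)))
t=big(t)[0]; cn=cv2.findContours(t[0].astype(np.uint8),0,2)[0][0]
r=cv2.minAreaRect(cn); bx=cv2.boxPoints(r); w=onz(a,bx,.018)
print('tray',w[:,:2].round(4).tolist(),w.mean(0).round(4))
# warmer housing: P z in .05-.066
z=P[...,2]; reg=np.zeros(z.shape,bool); reg[145:275,285:400]=True
m=reg&(z>.05)&(z<.11)
cn=cv2.findContours(big(m)[0][0].astype(np.uint8),0,2)[0][0]
print(cv2.boundingRect(cn)); q=onz(a,cn.reshape(-1,2),.06)
w=cv2.boxPoints(cv2.minAreaRect((q[:,:2]*1000).astype(np.float32)))/1000
print('warmer',w.round(4).tolist(),w.mean(0))
# black: handles and switch
m=reg&(a['image'].max(2)<60)
for x in big(m,4):
    s=x[1]; p=onz(a,[x[2]],.105 if x[2][1]<220 else .099)
    print('black',x[2],s,p.round(4), np.nanmedian(P[x[0]],0).round(4))
# rim: circle from depth, z near .103 
m=reg&(z>.095)&(z<.112)&(a['image'].max(2)>70)
yy,xx=np.nonzero(m); q=P[m][:,:2]
A=np.c_[2*q,np.ones(len(q))]
for _ in range(5):
    s=np.linalg.lstsq(A,(q**2).sum(1),rcond=None)[0]; R=np.sqrt(s[2]+s[0]**2+s[1]**2)
    d=abs(np.hypot(*(q-s[:2]).T)-R); k=d<.008; q=q[k];A=A[k]
print('rim',s[:2],R,len(q))
# meatball
m=reg&(hsv[...,0]<12)&(hsv[...,1]>110)&(a['image'][...,0]>40)
x=big(m)[0]; print('ball',x[1:],onz(a,[x[2]],.105).round(4))
# obstacles heights
for n,(u,v) in dict(can=(367,378),shaker=(358,315),jar=(357,272),bowl=(357,185),tubL=(258,193),tubR=(461,183),ball2=(549,193),ball3=(622,294)).items():
    print(n,P[int(v/1.5),int(u/1.5)].round(3))
save(a,'crop0.png',(280,145,400,275),5)
```

```text
tray [[0.4216, 0.4566], [0.6662, 0.4346], [0.6348, 0.119], [0.3923, 0.1421]] [0.5287 0.2881 0.018 ]
(293, 156, 102, 113)
warmer [[0.3540000021457672, -0.15070000290870667], [0.36250001192092896, -0.43700000643730164], [0.6704999804496765, -0.4278999865055084], [0.6621000170707703, -0.14159999787807465]] [ 0.5122906  -0.28927997]
black [302.90184049 197.09202454] [294 193  20   9 163] [[ 0.5534 -0.1687  0.105 ]] [ 0.5537 -0.1687  0.1044]
black [330.28220859 254.09815951] [324 247  16  15 163] [[ 0.3967 -0.2409  0.099 ]] [ 0.3943 -0.2435  0.0708]
black [383.96575342 200.82191781] [375 197  19   9 146] [[ 0.5391 -0.3905  0.105 ]] [ 0.5388 -0.391   0.1044]
black [339.2        198.81428571] [336 191  10  17  70] [[ 0.5469 -0.2676  0.105 ]] [ 0.5463 -0.2638  0.1203]
rim [ 0.54350809 -0.28052051] 0.08497264226063708 360
ball (array([336, 191,  18,  17, 187], dtype=int32), array([344.42245989, 198.88235294])) [[ 0.5464 -0.2819  0.105 ]]
can [ 0.408 -0.006  0.106]
shaker [0.522 0.009 0.083]
jar [0.602 0.008 0.075]
bowl [0.778 0.008 0.003]
tubL [0.757 0.193 0.058]
tubR [ 0.767 -0.19   0.058]
ball2 [ 0.745 -0.354  0.075]
ball3 [ 0.551 -0.484  0.076]
```

View pics/crop0.png

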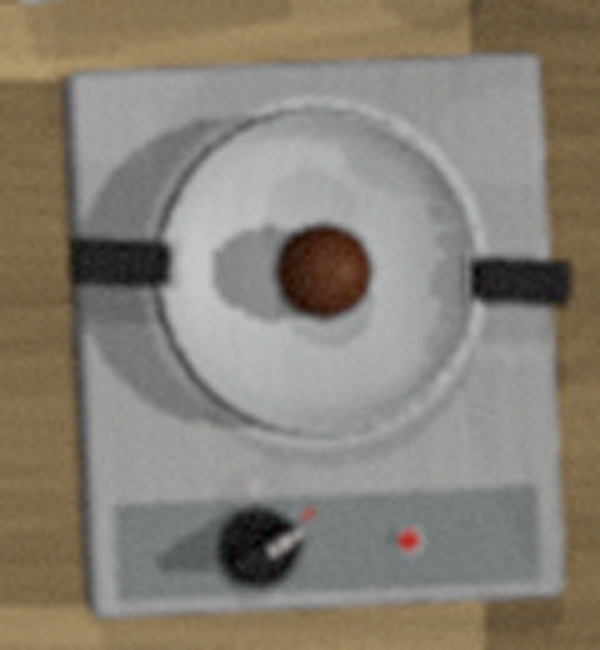

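Measured: switch at about (0.394, -0.244), dish centre (0.546, -0.280) and tray centre (0.529, 0.288). The white pointer in the crop runs from (270,553) to (300,530), so the bar heading is about -58°. Next I go above the switch.

```bash
cat >> h.py <<'E'
from scipy.spatial.transform import Rotation as Ro
def go(p,h):  # row (cm, rad) to TCP p, tool down, jaw heading h deg
    s=status.observe(); R=Ro.from_euler('xyz',s['tool_rot'])
    G=Ro.from_euler('xyz',[-np.pi/2,0,np.radians(h-90)])
    print('row',(R.inv().apply(np.array(p)-s['tool_pos'])*100).round(2),(R.inv()*G).as_rotvec().round(3))
def st():
    s=status.observe(); R=Ro.from_euler('xyz',s['tool_rot']).as_matrix()
    print('t',round(s['time'],2),'tcp',s['tool_pos'].round(4),'h',np.degrees(np.arctan2(R[1,2],R[0,2])).round(2),'down',R[:,1].round(4),'F',s['contact_force'].round(2),'T',s['torque'].round(3),'op',s['opening'].round(4),'q',s['qpos'].round(2))
E
python3 -c "
from h import *
st(); go([.394,-.244,.20],-148)"
```

```text
Traceback (most recent call last):
  File "h.py", line 27, in st
    print('t',round(s['time'],2),'tcp',s['tool_pos'].round(4),'h',np.degrees(np.arctan2(R[1,2],R[0,2])).round(2),'down',R[:,1].round(4),'F',s['contact_force'].round(2),'T',s['torque'].round(3),'op',s['opening'].round(4),'q',s['qpos'].round(2))
                                                                                                                                                                                                      ^^^^^^^^^^^^^^^^^^
AttributeError: 'float' object has no attribute 'round'
```

```bash
sed -i "s/s\['opening'\].round(4)/round(s['opening'],4)/" h.py
python3 -c "
from h import *
st(); go([.394,-.244,.20],-148)"
```

```text
t 0.1 tcp [ 0.2125 -0.4797  0.2261] h -66.12 down [-4.0e-04  1.3e-03 -1.0e+00] F [-0.06 -1.09  0.74] T [-0.031  0.042 -0.06 ] op 0.092 q [-1.3   0.34  1.52  0.    1.28 -0.15]
row [-26.14   2.64 -14.2 ] [1.000e-03 1.429e+00 1.000e-03]
```

```bash
python3 -m pendant '[[[-26.1,2.6,-14.2,0,1.43,0,4],[-26.1,2.6,-14.2,0,1.43,0,4],[-26.1,2.6,-14.2,0,1.43,0,4],[-26.1,2.6,-14.2,0,1.43,0,4],[-26.1,2.6,-14.2,0,1.43,0,4],[-26.1,2.6,-14.2,0,1.43,0,4],[-26.1,2.6,-14.2,0,1.43,0,4],[-26.1,2.6,-14.2,0,1.43,0,4],[-26.1,2.6,-14.2,0,1.43,0,4],[-26.1,2.6,-14.2,0,1.43,0,4],[-26.1,2.6,-14.2,0,1.43,0,4],[-26.1,2.6,-14.2,0,1.43,0,4],[-26.1,2.6,-14.2,0,1.43,0,4],[-26.1,2.6,-14.2,0,1.43,0,4]]]'
python3 - <<'E'
from h import *
st()
c=cam('wrist'); save(c,'w1.png')
import pickle; pickle.dump(c,open('w1.pkl','wb'))
E
```

```text
time: 1.5
tool_pos: [0.3937, -0.2446, 0.2007]
tool_rot: [-1.571, -0.0, 2.13]
contact_force: [0.8, -0.0, 0.0]
opening: 0.0398
t 1.5 tcp [ 0.3937 -0.2446  0.2007] h -147.96 down [-1.e-04 -0.e+00 -1.e+00] F [ 0.77 -0.03  0.02] T [ 0.141  0.026 -0.031] op 0.0398 q [-0.72  0.25  1.73 -0.    1.16  1.86]
```

View pics/w1.png

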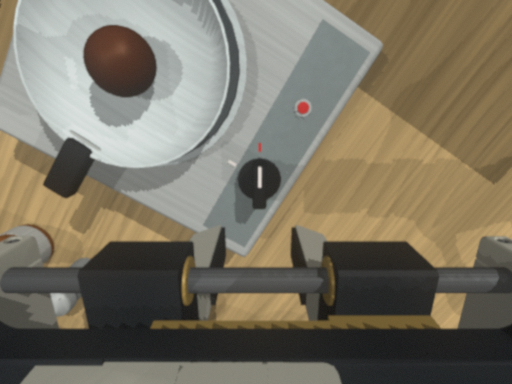

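The wrist view shows the knob centred near (260,180), with its white line vertical, so the jaws are square to the bar. Handle_a is at (68,167).

Run:
```python
from h import *
import pickle
c=pickle.load(open('w1.pkl','rb')); im=c['image']
w=im.min(2)>150; m=np.zeros_like(w); m[160:195,250:272]=w[160:195,250:272]
v,u=np.nonzero(m); l=cv2.fitLine(np.c_[u,v].astype(np.float32),2,0,.01,.01).ravel()
q=onz(c,[[u.mean(),v.max()],[u.mean(),v.min()],[u.mean(),v.mean()]],.099); print(u.min(),u.max(),v.min(),v.max(),l,q.round(4))
d=l[:2]*np.sign(-l[1]); e=onz(c,[[l[2],l[3]],[l[2]+20*d[0],l[3]+20*d[1]]],.099); e=e[1]-e[0]; print('bar heading',np.degrees(np.arctan2(e[1],e[0])))
b=(im.max(2)<70); m=np.zeros_like(b); m[150:215,230:290]=b[150:215,230:290]
x,y,ww,hh=cv2.boundingRect(m.astype(np.uint8)); print(x,y,ww,hh)
print('skirt sides/top at .067',onz(c,[[x,180],[x+ww,180],[x+ww/2,y]],.067).round(4))
P=cloud(c)
t=m&(P[...,2]>.092); print('top pts',t.sum(), P[t].mean(0), P[t][:,:2].min(0),P[t][:,:2].max(0))
q=P[t][:,:2].astype(np.float32)*1000; print(cv2.minAreaRect(q))
# handle
h=b.copy(); h[:135]=0;h[200:]=0;h[:,110:]=0
t=h&(P[...,2]>.09); print('handle',t.sum(),P[t].mean(0),cv2.minAreaRect(P[t][:,:2].astype(np.float32)*1000))
go([.394,-.244,.078],-148)
```

```text
258 261 167 187 [ 2.6456563e-02 -9.9964994e-01  2.5920895e+02  1.7650746e+02] [[ 0.3949 -0.2494  0.099 ]
 [ 0.4052 -0.2658  0.099 ]
 [ 0.4004 -0.2581  0.099 ]]
bar heading -59.38354020310083
238 159 43 50
skirt sides/top at .067 [[ 0.4129 -0.2362  0.067 ]
 [ 0.3745 -0.2603  0.067 ]
 [ 0.4056 -0.2672  0.067 ]]
top pts 492 [ 0.39434063 -0.24753756  0.09784364] [ 0.37954497 -0.2687037 ] [ 0.41038468 -0.22812709]
((394.6500549316406, -248.65914916992188), (13.510753631591797, 42.36298370361328), 31.795560836791992)
handle 1690 [ 0.55212068 -0.1733002   0.10337756] ((553.7432250976562, -172.28147888183594), (53.075340270996094, 24.680227279663086), 86.32646942138672)
row [ 0.03 12.27 -0.06] [-0.  0.  0.]
```

```bash
python3 -m pendant '[[[-0.33,4,0.1,0,0,0,4],[-0.33,8,0.1,0,0,0,4],[-0.33,11,0.1,0,0,0,4],[-0.33,12.5,0.1,0,0,0,4],[-0.33,12.5,0.1,0,0,0,4],[-0.33,12.5,0.1,0,0,0,1],[-0.33,12.5,0.1,0,0,0,1],[-0.33,12.5,0.1,0,0,0,1],[-0.33,12.5,0.1,0,0,0,1],[-0.33,12.5,0.1,0,0,0,1]]]' 20
python3 -c "
from h import *
st()"
```

```text
time: 2.55
tool_pos: [0.3947, -0.2485, 0.0766]
tool_rot: [-1.571, 0.002, 2.128]
contact_force: [-3.6, -1.5, 6.2]
opening: 0.0138
t 2.55 tcp [ 0.3947 -0.2485  0.0766] h -148.05 down [ 6.0e-04 -1.6e-03 -1.0e+00] F [-3.6  -1.48  6.15] T [-0.153  0.627 -0.064] op 0.0138 q [-0.73  0.43  1.88 -0.    0.83  1.86]
```

```bash
python3 -m pendant '[[[0,0,0,0,-0.12,0,1],[0,0,0,0,-0.24,0,1],[0,0,0,0,-0.36,0,1],[0,0,0,0,-0.48,0,1],[0,0,0,0,-0.6,0,1],[0,0,0,0,-0.72,0,1],[0,0,0,0,-0.84,0,1],[0,0,0,0,-0.95,0,1],[0,0,0,0,-1.04,0,1],[0,0,0,0,-1.04,0,1]]]' 25
python3 -c "
from h import *
st()"
python3 -m pendant '[[[0,0,0,0,0,0,4],[0,0,0,0,0,0,4],[0,0,0,0,0,0,4],[0,-4,0,0,0,0,4],[0,-8,0,0,0,0,4],[0,-12.4,0,0,0,0,4],[0,-12.4,0,0,0,0,4],[0,-12.4,0,0,0,0,4]]]'
python3 - <<'E'
from h import *
st()
c=cam('wrist'); save(c,'w2.png')
import pickle; pickle.dump(c,open('w2.pkl','wb'))
E
```

```text
time: 3.55
tool_pos: [0.3948, -0.2484, 0.0766]
tool_rot: [-1.57, 0.001, -3.112]
contact_force: [-3.1, -0.8, 7.4]
opening: 0.0135
t 3.55 tcp [ 0.3948 -0.2484  0.0766] h -88.33 down [ 8.0e-04 -1.3e-03 -1.0e+00] F [-3.07 -0.81  7.38] T [ 0.012  0.51  -0.073] op 0.0135 q [-0.73  0.43  1.88 -0.    0.83  0.82]
time: 4.35
tool_pos: [0.3949, -0.248, 0.2004]
tool_rot: [-1.569, 0.002, -3.115]
contact_force: [-1.4, 0.3, -1.0]
opening: 0.0401
t 4.35 tcp [ 0.3949 -0.248   0.2004] h -88.46 down [ 0.0016 -0.0014 -1.    ] F [-1.38  0.29 -0.98] T [0.015 0.053 0.   ] op 0.0401 q [-0.73  0.26  1.72  0.    1.16  0.82]
```

View pics/w2.png

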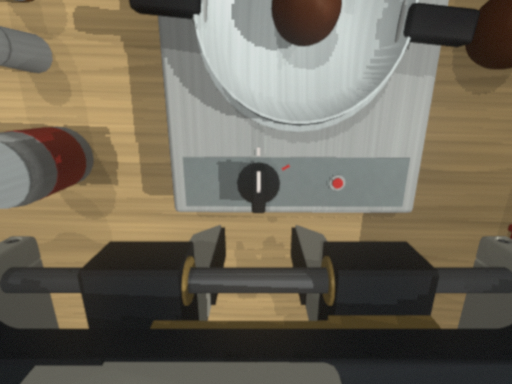

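The switch now points along the warmer's x to the off tick at (259,155), so it has clicked over. Next is the left handle (handle_a).

Run:
```python
from h import *
import pickle
c=pickle.load(open('w2.pkl','rb')); T=c['camera_from_world']; print('cam pos',-T[:3,:3].T@T[:3,3], 'view',-T[2,:3])
P=cloud(c); b=c['image'].max(2)<70
sw=b.copy(); sw[:150]=0; sw[220:]=0; t=sw&(P[...,2]>.092); print(cv2.minAreaRect(P[t][:,:2].astype(np.float32)*1000))
go([.5527,-.176,.18],176.3); go([.5527,-.176,.18],-3.7)
```

```text
cam pos [ 0.47493043 -0.24545196  0.35779555] view [-0.29528703 -0.00927756 -0.95536354]
((395.3290100097656, -248.14991760253906), (41.177921295166016, 13.575444221496582), 1.3437323570251465)
row [-16.03   1.91  -6.72] [-0.000e+00  1.662e+00  1.000e-03]
row [-16.03   1.91  -6.72] [ 1.000e-03 -1.479e+00  0.000e+00]
```

```bash
python3 -m pendant '[[[-16,1.0,-6.7,0,1.66,0,6],[-16,1.0,-6.7,0,1.66,0,6],[-16,1.0,-6.7,0,1.66,0,6],[-16,1.0,-6.7,0,1.66,0,6],[-16,1.0,-6.7,0,1.66,0,6],[-16,1.0,-6.7,0,1.66,0,6],[-16,1.0,-6.7,0,1.66,0,6],[-16,1.0,-6.7,0,1.66,0,6],[-16,1.0,-6.7,0,1.66,0,6],[-16,1.0,-6.7,0,1.66,0,6],[-16,1.0,-6.7,0,1.66,0,6],[-16,1.0,-6.7,0,1.66,0,6],[-16,1.0,-6.7,0,1.66,0,6],[-16,1.0,-6.7,0,1.66,0,6],[-16,1.0,-6.7,0,1.66,0,6],[-16,1.0,-6.7,0,1.66,0,6]]]'
python3 - <<'E'
from h import *
st()
c=cam('wrist'); save(c,'w3.png')
import pickle; pickle.dump(c,open('w3.pkl','wb'))
P=cloud(c); b=(c['image'].max(2)<70)&(P[...,2]>.096)&(P[...,2]<.115)
k,l,s,ce=cv2.connectedComponentsWithStats(b.astype(np.uint8))
for i in range(1,k):
    if s[i,4]>200: print(s[i],P[l==i].mean(0).round(4),cv2.minAreaRect(P[l==i][:,:2].astype(np.float32)*1000))
go([.5527,-.176,.0775],176.3)
E
```

```text
time: 6.0
tool_pos: [0.5526, -0.1766, 0.1894]
tool_rot: [-1.57, -0.0, 1.509]
contact_force: [0.4, -0.6, 1.0]
opening: 0.0601
t 6.0 tcp [ 0.5526 -0.1766  0.1894] h 176.46 down [-5.e-04  2.e-04 -1.e+00] F [ 0.39 -0.58  1.03] T [0.17  0.023 0.02 ] op 0.0601 q [-0.44  0.47  1.42 -0.    1.24  2.76]
[413  93  54  21 671] [ 0.3941 -0.2481  0.098 ] ((395.61663818359375, -247.8758087158203), (43.50867462158203, 13.76410961151123), 1.3274908065795898)
[ 242  173   28   57 1518] [ 0.5546 -0.173   0.1041] ((554.81689453125, -171.89031982421875), (53.54486846923828, 24.79701805114746), 87.00347900390625)
row [ 0.06 11.2   0.  ] [-0.     0.003  0.   ]
```

View pics/w3.png

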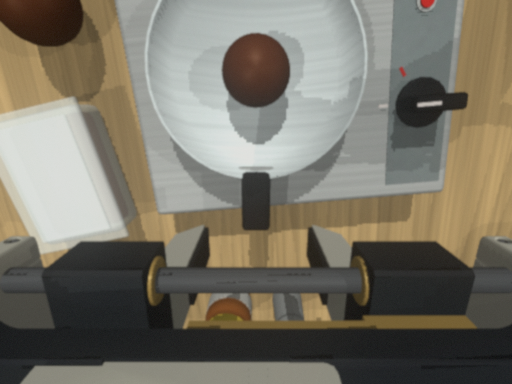

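The handle is centred at (256,201) and straddled symmetrically by the open fingers, and the meatball sits mid-dish. I descend and grip slightly inboard of the handle's middle.

```bash
python3 -m pendant '[[[-0.15,4,-0.2,0,-0.01,0,6],[-0.15,8,-0.2,0,-0.01,0,6],[-0.15,10,-0.2,0,-0.01,0,5],[-0.15,11.2,-0.2,0,-0.01,0,5],[-0.15,11.2,-0.2,0,-0.01,0,4],[-0.15,11.2,-0.2,0,-0.01,0,3.4],[-0.15,11.2,-0.2,0,-0.01,0,3],[-0.15,11.2,-0.2,0,-0.01,0,2.8],[-0.15,11.2,-0.2,0,-0.01,0,2.6],[-0.15,11.2,-0.2,0,-0.01,0,2.4],[-0.15,11.2,-0.2,0,-0.01,0,2.0],[-0.15,11.2,-0.2,0,-0.01,0,2.0]]]' 15
python3 -m pendant '[[[0,0,0,0,0,0,1],[0,0,0,0,0,0,1],[0,0,0,0,0,0,1],[0,0,0,0,0,0,1],[0,0,0,0,0,0,1]]]' 60
python3 - <<'E'
from h import *
st()
E
```

```text
time: 7.25
tool_pos: [0.5548, -0.1783, 0.0783]
tool_rot: [-1.571, 0.0, 1.518]
contact_force: [-1.5, 0.2, 4.8]
opening: 0.0261
time: 7.75
tool_pos: [0.5547, -0.1783, 0.0784]
tool_rot: [-1.571, 0.0, 1.518]
contact_force: [-2.4, 0.4, 5.7]
opening: 0.0255
t 7.75 tcp [ 0.5547 -0.1783  0.0784] h 176.99 down [ 4.e-04 -4.e-04 -1.e+00] F [-2.41  0.38  5.73] T [ 0.183  0.376 -0.183] op 0.0255 q [-0.44  0.6   1.55 -0.    1.    2.75]
```

```bash
python3 -m pendant '[[[0,-0.1,0,0,0,0,1],[0,-0.2,0,0,0,0,1],[0,-0.4,0,0,0,0,1],[0,-0.6,0,0,0,0,1],[0,-0.8,0,0,0,0,1],[0,-1.0,0,0,0,0,1],[0,-1.3,0,0,0,0,1],[0,-1.6,0,0,0,0,1],[0,-1.9,0,0,0,0,1],[0,-2.2,0,0,0,0,1],[0,-2.4,0,0,0,0,1],[0,-2.5,0,0,0,0,1],[0,-2.5,0,0,0,0,1]]]'
cat >> h.py <<'E'
def dish(n='wrist',pic=None):
    c=cam(n); P=cloud(c); s=status.observe(); R=Ro.from_euler('xyz',s['tool_rot'])
    hsv=cv2.cvtColor(c['image'],cv2.COLOR_RGB2HSV); L=R.inv().apply((P-s['tool_pos']).reshape(-1,3)).reshape(P.shape) # tool coords
    # expected dish centre: -x of tool by .107; underside y=+.005
    r=np.hypot(L[...,0]+.107,L[...,2])
    near=(r<.08)&(L[...,1]>-.08)&(L[...,1]<.03)
    br=near&(r<.075)&(((hsv[...,0]<14)|(hsv[...,0]>170))&(hsv[...,1]>100))
    q=P[br]; A=np.c_[2*q,np.ones(len(q))]; x=np.linalg.lstsq(A,(q**2).sum(1),rcond=None)[0]
    print('ball',x[:3].round(4),'r',np.sqrt(x[3]+x[:3]@x[:3]).round(4),len(q))
    rim=(r>.078)&(r<.096)&(L[...,1]>-.045)&(L[...,1]<.005)&(c['image'].max(2)>90)
    q=P[rim]
    # top edge by azimuth bin: highest points
    az=np.arctan2(L[...,2][rim],L[...,0][rim]+.107); k=(az//.2).astype(int)
    e=np.array([q[k==i][np.argsort(-q[k==i][:,2])[:5]].mean(0) for i in np.unique(k) if (k==i).sum()>8])
    for _ in range(3):
        A=np.c_[e[:,:2],np.ones(len(e))]; co=np.linalg.lstsq(A,e[:,2],rcond=None)[0]; d=abs(A@co-e[:,2]); e=e[d<max(.002,1.5*np.median(d))]
    A=np.c_[2*e[:,:2],np.ones(len(e))]; y=np.linalg.lstsq(A,(e[:,:2]**2).sum(1),rcond=None)[0]
    print('rim slope deg x,y',np.degrees(co[:2]).round(2),'centre',y[:2].round(4),'R',np.sqrt(y[2]+y[:2]@y[:2]).round(4),'z',(co[:2]@y[:2]+co[2]).round(4),'n',len(e),'ball off',(x[:2]-y[:2]).round(4))
    if pic: save(c,pic)
    return c,P
E
python3 - <<'E'
from h import *
st(); dish(pic='w4.png')
E
```

```text
time: 9.05
tool_pos: [0.5547, -0.1783, 0.1029]
tool_rot: [-1.571, 0.0, 1.518]
contact_force: [0.2, 0.4, -3.9]
opening: 0.0255
t 9.05 tcp [ 0.5547 -0.1783  0.1029] h 177.0 down [ 2.e-04 -2.e-04 -1.e+00] F [ 0.22  0.44 -3.92] T [ 0.603 -0.024 -0.028] op 0.0255 q [-0.44  0.57  1.53 -0.    1.05  2.75]
ball [ 0.5481 -0.2807  0.1282] r 0.0262 10126
rim slope deg x,y [0.01 0.43] centre [ 0.548 -0.28 ] R 0.0855 z 0.1268 n 18 ball off [ 0.0001 -0.0007]
```

View pics/w4.png

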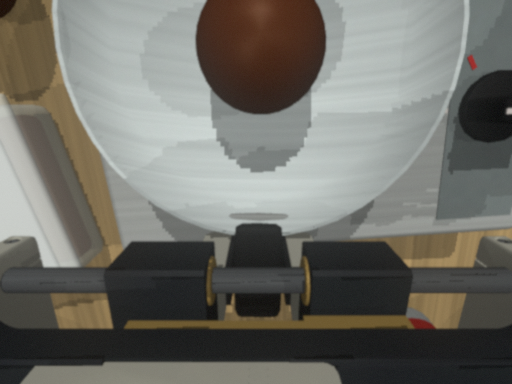

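The dish is up, level within 0.5°, with the ball within 1 mm of the centre. I lift further, then work out a smooth 6 s carry profile.

```bash
python3 -m pendant '[[[0,-0.1,0,0,0,0,1],[0,-0.3,0,0,0,0,1],[0,-0.6,0,0,0,0,1],[0,-1.0,0,0,0,0,1],[0,-1.5,0,0,0,0,1],[0,-2.1,0,0,0,0,1],[0,-2.8,0,0,0,0,1],[0,-3.5,0,0,0,0,1],[0,-4.2,0,0,0,0,1],[0,-4.9,0,0,0,0,1],[0,-5.6,0,0,0,0,1],[0,-6.2,0,0,0,0,1],[0,-6.7,0,0,0,0,1],[0,-7.1,0,0,0,0,1],[0,-7.4,0,0,0,0,1],[0,-7.6,0,0,0,0,1],[0,-7.7,0,0,0,0,1],[0,-7.7,0,0,0,0,1]]]'
python3 - <<'E'
from h import *
st(); dish()
s=status.observe(); p0=s['tool_pos'][:2]; p1=np.array([.4251,.2977]); h0=177.0; h1=264.7; N=60
f=lambda u:10*u**3-15*u**4+6*u**5
for k in range(3):
    b=f(k*20/N); hb=np.radians(h0+b*(h1-h0)); pb=p0+b*(p1-p0)
    X=np.array([np.sin(hb),-np.cos(hb)]); Z=np.array([np.cos(hb),np.sin(hb)]); o=[]
    for i in range(1,21):
        a=f((k*20+i)/N); d=(p0+a*(p1-p0)-pb)*100
        o.append([round(d@X,2),0,round(d@Z,2),0,round(-np.radians((a-b)*(h1-h0)),3),0,1])
    print(str(o).replace(' ',''))
E
```

```text
time: 10.9
tool_pos: [0.5547, -0.1782, 0.1797]
tool_rot: [-1.571, 0.0, 1.518]
contact_force: [-0.5, 0.7, -4.5]
opening: 0.0255
t 10.9 tcp [ 0.5547 -0.1782  0.1797] h 177.0 down [-0.e+00 -1.e-04 -1.e+00] F [-0.47  0.71 -4.45] T [ 0.576 -0.074 -0.   ] op 0.0255 q [-0.44  0.49  1.43 -0.    1.22  2.75]
ball [ 0.548  -0.2807  0.2051] r 0.0261 10183
rim slope deg x,y [0.03 0.48] centre [ 0.5481 -0.2797] R 0.0853 z 0.2036 n 18 ball off [-0.0001 -0.001 ]
[[np.float64(0.0),0,np.float64(0.0),0,np.float64(-0.0),0,1],[np.float64(0.02),0,np.float64(0.01),0,np.float64(-0.001),0,1],[np.float64(0.05),0,np.float64(0.02),0,np.float64(-0.002),0,1],[np.float64(0.13),0,np.float64(0.04),0,np.float64(-0.004),0,1],[np.float64(0.24),0,np.float64(0.08),0,np.float64(-0.008),0,1],[np.float64(0.4),0,np.float64(0.13),0,np.float64(-0.013),0,1],[np.float64(0.62),0,np.float64(0.2),0,np.float64(-0.02),0,1],[np.float64(0.9),0,np.float64(0.3),0,np.float64(-0.029),0,1],[np.float64(1.25),0,np.float64(0.41),0,np.float64(-0.041),0,1],[np.float64(1.66),0,np.float64(0.55),0,np.float64(-0.054),0,1],[np.float64(2.15),0,np.floa
[... 2468 characters left out ...]
np.float64(5.4),0,np.float64(-6.69),0,np.float64(-0.267),0,1],[np.float64(5.68),0,np.float64(-7.03),0,np.float64(-0.281),0,1],[np.float64(5.91),0,np.float64(-7.32),0,np.float64(-0.292),0,1],[np.float64(6.09),0,np.float64(-7.54),0,np.float64(-0.301),0,1],[np.float64(6.24),0,np.float64(-7.72),0,np.float64(-0.308),0,1],[np.float64(6.35),0,np.float64(-7.86),0,np.float64(-0.313),0,1],[np.float64(6.42),0,np.float64(-7.95),0,np.float64(-0.317),0,1],[np.float64(6.47),0,np.float64(-8.01),0,np.float64(-0.319),0,1],[np.float64(6.49),0,np.float64(-8.04),0,np.float64(-0.321),0,1],[np.float64(6.5),0,np.float64(-8.05),0,np.float64(-0.321),0,1],[np.float64(6.5),0,np.float64(-8.05),0,np.float64(-0.321),0,1]]
```

```bash
python3 -m pendant '[[[0,0,0,0,0,0,1],[0.02,0,0.01,0,-0.001,0,1],[0.05,0,0.02,0,-0.002,0,1],[0.13,0,0.04,0,-0.004,0,1],[0.24,0,0.08,0,-0.008,0,1],[0.4,0,0.13,0,-0.013,0,1],[0.62,0,0.2,0,-0.02,0,1],[0.9,0,0.3,0,-0.029,0,1],[1.25,0,0.41,0,-0.041,0,1],[1.66,0,0.55,0,-0.054,0,1],[2.15,0,0.71,0,-0.07,0,1],[2.71,0,0.89,0,-0.089,0,1],[3.35,0,1.1,0,-0.109,0,1],[4.06,0,1.34,0,-0.133,0,1],[4.85,0,1.6,0,-0.158,0,1],[5.71,0,1.88,0,-0.187,0,1],[6.64,0,2.19,0,-0.217,0,1],[7.64,0,2.52,0,-0.25,0,1],[8.71,0,2.87,0,-0.284,0,1],[9.83,0,3.24,0,-0.321,0,1]]]'
python3 -m pendant '[[[1.25,0,0,0,-0.039,0,1],[2.55,0,-0.01,0,-0.079,0,1],[3.91,0,-0.01,0,-0.121,0,1],[5.31,0,-0.02,0,-0.165,0,1],[6.74,0,-0.02,0,-0.209,0,1],[8.22,0,-0.03,0,-0.255,0,1],[9.72,0,-0.03,0,-0.302,0,1],[11.24,0,-0.04,0,-0.349,0,1],[12.77,0,-0.04,0,-0.396,0,1],[14.31,0,-0.05,0,-0.444,0,1],[15.85,0,-0.05,0,-0.492,0,1],[17.38,0,-0.06,0,-0.539,0,1],[18.9,0,-0.06,0,-0.587,0,1],[20.4,0,-0.07,0,-0.633,0,1],[21.87,0,-0.07,0,-0.679,0,1],[23.31,0,-0.07,0,-0.724,0,1],[24.71,0,-0.08,0,-0.767,0,1],[26.07,0,-0.08,0,-0.809,0,1],[27.37,0,-0.09,0,-0.849,0,1],[28.62,0,-0.09,0,-0.888,0,1]]]'
python3 -m pendant '[[[0.75,0,-0.92,0,-0.037,0,1],[1.45,0,-1.8,0,-0.072,0,1],[2.11,0,-2.61,0,-0.104,0,1],[2.73,0,-3.38,0,-0.135,0,1],[3.3,0,-4.08,0,-0.163,0,1],[3.82,0,-4.73,0,-0.189,0,1],[4.29,0,-5.31,0,-0.212,0,1],[4.71,0,-5.83,0,-0.233,0,1],[5.08,0,-6.29,0,-0.251,0,1],[5.4,0,-6.69,0,-0.267,0,1],[5.68,0,-7.03,0,-0.281,0,1],[5.91,0,-7.32,0,-0.292,0,1],[6.09,0,-7.54,0,-0.301,0,1],[6.24,0,-7.72,0,-0.308,0,1],[6.35,0,-7.86,0,-0.313,0,1],[6.42,0,-7.95,0,-0.317,0,1],[6.47,0,-8.01,0,-0.319,0,1],[6.49,0,-8.04,0,-0.321,0,1],[6.5,0,-8.05,0,-0.321,0,1],[6.5,0,-8.05,0,-0.321,0,1]]]'
python3 - <<'E'
from h import *
st(); dish()
E
```

```text
time: 12.95
tool_pos: [0.5272, -0.0774, 0.1797]
tool_rot: [-1.571, 0.0, 1.842]
contact_force: [0.6, 0.0, -3.5]
opening: 0.0258
time: 14.95
tool_pos: [0.4521, 0.1988, 0.1797]
tool_rot: [-1.571, 0.0, 2.731]
contact_force: [0.7, -0.2, -4.6]
opening: 0.0253
time: 16.95
tool_pos: [0.4253, 0.2976, 0.1797]
tool_rot: [-1.571, 0.0, 3.048]
contact_force: [0.6, 0.0, -3.9]
opening: 0.0255
t 16.95 tcp [0.4253 0.2976 0.1797] h -95.35 down [ 0.e+00 -1.e-04 -1.e+00] F [ 0.65  0.02 -3.91] T [0.063 0.433 0.04 ] op 0.0255 q [ 0.46  0.37  1.61 -0.    1.15  2.13]
ball [0.5271 0.2873 0.2049] r 0.0262 10619
rim slope deg x,y [-0.48  0.02] centre [0.5269 0.2874] R 0.0857 z 0.2035 n 18 ball off [ 0.0003 -0.0001]
```

```bash
python3 -m pendant '[[[0,0.1,0,0,0,0,1],[0,0.3,0,0,0,0,1],[0,0.6,0,0,0,0,1],[0,1.0,0,0,0,0,1],[0,1.5,0,0,0,0,1],[0,2.0,0,0,0,0,1],[0,2.6,0,0,0,0,1],[0,3.2,0,0,0,0,1],[0,3.8,0,0,0,0,1],[0,4.4,0,0,0,0,1],[0,5.0,0,0,0,0,1],[0,5.5,0,0,0,0,1],[0,6.0,0,0,0,0,1],[0,6.3,0,0,0,0,1],[0,6.5,0,0,0,0,1],[0,6.7,0,0,0,0,1],[0,6.8,0,0,0,0,1],[0,6.8,0,0,0,0,1],[0,6.8,0,0,0,0,1],[0,6.8,0,0,0,0,1]]]'
python3 - <<'E'
from h import *
st(); dish(); c=cam('top'); save(c,'top1.png',s=1.5)
E
```

```text
time: 19.0
tool_pos: [0.4254, 0.2977, 0.1118]
tool_rot: [-1.571, 0.0, 3.048]
contact_force: [-0.3, -0.3, -3.8]
opening: 0.0257
t 19.0 tcp [0.4254 0.2977 0.1118] h -95.34 down [ 3.e-04  1.e-04 -1.e+00] F [-0.29 -0.28 -3.77] T [ 0.083  0.412 -0.002] op 0.0257 q [ 0.46  0.45  1.7  -0.    0.99  2.13]
ball [0.5272 0.2873 0.1371] r 0.0262 10572
rim slope deg x,y [-0.42 -0.01] centre [0.5262 0.2873] R 0.0852 z 0.1357 n 18 ball off [0.001 0.   ]
```

View pics/top1.png

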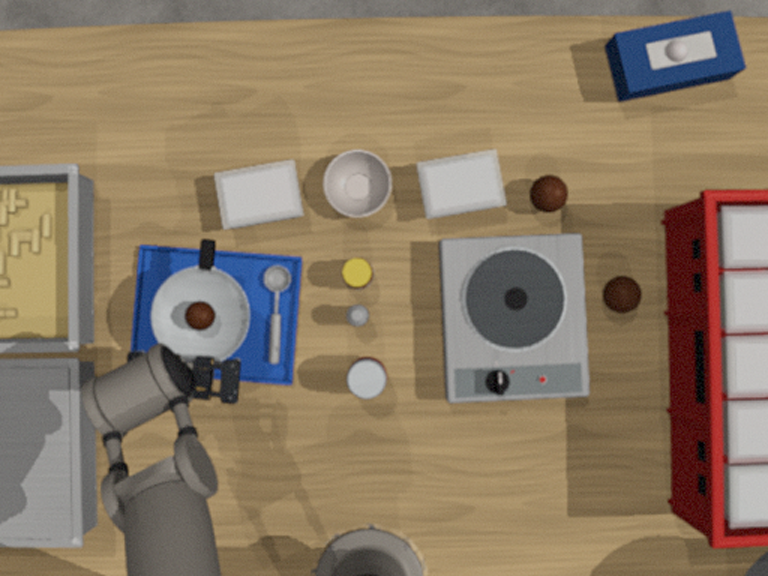

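The dish is over the tray with its free handle at (207,253), pointing across to the far side. The ball is centred, the switch still points to off, and nothing else has moved.

```bash
python3 -c "
from h import *
robot.hand_in(); st()"
```

```text
the job is handed in; nothing more can be done
the job is handed in; nothing more can be done
```

The job is handed in, with the dish still held over the tray at the last check, about 19 s into the 67 s limit.

- **Switch:** I gripped it, turned it 60° anticlockwise to off and released it. The wrist view before the lift and the last top view both show the pointer along the warmer's x.
- **Carry:** I took the dish by its left handle (handle_a) at 60 N, lifted it clear, and carried it over the can and jar with a turn of about 88°.
- **Final hold:** The dish centre is about 2 to 3 mm from the measured tray centre, with its underside about 100 mm above the tray floor. My hand is on the robot's side, and the free handle points along the tray's x axis to the far side.
- **Level and meatball:** The dish showed a tilt of about 0.4°, far side slightly low, which I left uncorrected because it may be camera bias. The meatball is within 1 mm of the dish centre.
- **Other objects:** Everything else looks unmoved in the last top view.

None of the checks failed or disagreed. My status read after hand-in returned no reading, so the final second itself is unchecked.

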